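Reseat the crept chips of three boards

TASK

The black chips on the three repaired boards have crept up out of their sockets. With the fingertips first touch the sprung brass earth stud so that it gives a little, then gently press the chips fully home, one after another: the long one, then the square one, then the small one. Press lightly (never more than 25 N), pick nothing up, leave the boards and the other things where they are, and finish clear of everything.

Things in the scene. Friction and masses are not known exactly. Their poses are not given: they have to be found in the camera images.
- earth_block: grey plastic block 44 x 44 x 14 mm fixed on the 3 mm thick blue bench mat, with a sprung brass stud standing in its middle; origin at the centre of its underside, z up
- stud_top (a point): top centre of the round-topped brass stud, 16 mm in diameter, which stands up 14 mm above a 26 mm steel collar on the block; its top is about 37 mm above the bench
- earth_stud (a joint): how far the stud is pushed down, in m: 0 at rest, 0.008 at its stop; it springs back; about 1 N after 1 mm and 4.5 N at the stop; pushing it down 1 mm or more makes contact
- board_long: loose circuit board assembly with the long chip, about 0.5 kg: aluminium tray 96 x 82 x 6 mm lying on the mat and a green board 94 x 80 mm above it on rubber mounts (gives 1 mm per 2 N up to 7 mm, so press the chip that much further); origin at the centre of the tray underside, x along the 96 mm side, z up. No other part of the board stands higher than the seated chip
- chip_long_top (a point): centre of the top face of the long black chip, 52 x 14 mm, 4 mm thick, at the middle of its board on a grey socket; sides along the board axes (first size along x). Its top is about 34 mm above the bench when 6 mm proud and 28 mm when seated
- chip_long (a joint): how far the chip has been pushed down into its socket, in m: 0 = 6 mm proud, 0.006 = fully home on its stop. It slides with about 3 N of friction, cannot be pulled out, and stays where it is left
- board_square: loose circuit board assembly with the square chip, about 0.5 kg: aluminium tray 96 x 82 x 6 mm lying on the mat and a green board 94 x 80 mm above it on rubber mounts (gives 1 mm per 2 N up to 7 mm, so press the chip that much further); origin at the centre of the tray underside, x along the 96 mm side, z up. No other part of the board stands higher than the seated chip
- chip_square_top (a point): centre of the top face of the square black chip, 28 x 28 mm, 4 mm thick, at the middle of its board on a grey socket; sides along the board axes (first size along x). Its top is about 34 mm above the bench when 6 mm proud and 28 mm when seated
- chip_square (a joint): how far the chip has been pushed down into its socket, in m: 0 = 6 mm proud, 0.006 = fully home on its stop. It slides with about 3 N of friction, cannot be pulled out, and stays where it is left
- board_small: loose circuit board assembly with the small chip, about 0.5 kg: aluminium tray 96 x 82 x 6 mm lying on the mat and a green board 94 x 80 mm above it on rubber mounts (gives 1 mm per 2 N up to 7 mm, so press the chip that much further); origin at the centre of the tray underside, x along the 96 mm side, z up. No other part of the board stands higher than the seated chip
- chip_small_top (a point): centre of the top face of the small black chip, 13 x 10 mm, 4 mm thick, at the middle of its board on a grey socket; sides along the board axes (first size along x). Its top is about 34 mm above the bench when 6 mm proud and 28 mm when seated
- chip_small (a joint): how far the chip has been pushed down into its socket, in m: 0 = 6 mm proud, 0.006 = fully home on its stop. It slides with about 3 N of friction, cannot be pulled out, and stays where it is left
- solder_reel: loose aluminium reel, upright, 52 mm across, 44 mm tall; a bystander; origin at the centre of its underside
- flux_jar: loose amber jar, 44 mm across, 45 mm tall; a bystander; origin at the centre of its underside
- screwdriver: loose screwdriver lying on the mat, 130 mm long; a bystander; origin in the tool
- brush: loose brush lying on the mat, 150 mm long; a bystander; origin in the tool
- multimeter: loose yellow and black meter lying flat, 150 x 75 x 34 mm; a bystander; origin at the centre of its underside
- parts_tin: loose shallow open steel tin, 72 mm across, 20 mm tall; a bystander; origin at the centre of its underside
- pen_cup: loose yellow cup of pens, 66 mm across, 140 mm tall with the pens; a bystander; origin at the centre of its underside
Things that resemble listed ones, but are neither listed nor needed, are in the scene too. What is shaped like the board_square but purple is not meant. Leave any orange look-alike of the board_small alone.

How it is judged:
By the outcome, as a careful person would: the job done as asked, in the order asked, and still so for the second after the job is handed in, with the robot touching nothing.
It also fails if it takes over 61 s, if anything falls off the work surface, if the arm or the gripper's body presses on something with over 40 N, if the wrist force passes 120 N, or if a joint passes its speed limit or range.

ROBOT

A 6-joint arm with a two-finger parallel gripper is mounted at the origin on the work surface. World frame = base frame: x ahead of the robot, y to its left, z up, the work surface at z = 0. Lengths are in mm, angles in degrees, forces in N, time in s.
With the tool pointing down it reaches from about 325 to 925 mm from the base axis. Payload 3.1 kg.
Tool frame: the origin (TCP) lies at the very end of the fingers, on their centre line; the grasp point (between the pads) lies grasp_offset behind it (grasp_offset is the distance from the TCP to the grasp point, in mm); z points along the fingers, y is the line along which they close (so a half turn about z gives the same grasp; the last joint's range is limited). The gripper opens to 85 mm and grips with 20 to 120 N. Pads are 22 mm wide; open, the fingers measure 114 mm over their backs; the gripper's body (76 mm by 85 mm) begins 54 mm behind the grasp point. The pads swing forward as they close: fully open they stand 13 mm farther back than shut.
Start: joints at [-82.976, 12.427, 92.441, -0, 75.132, -6.429], TCP at [145.426, -607.857, 231.3] pointing down, gripper open.
Joint ranges: [-157.48, 157.48], [-44.54, 120.13], [17.64, 146.25], [-64.5, 244.5], [7.68, 150.69], [-147.95, 147.95]. Speed limits (degrees/s): [159.86, 159.86, 180, 180, 180, 180].

INTERFACE

Orientations are given as [roll, pitch, yaw] about the fixed x, y, z axes, in that order (R = Rz(yaw) Ry(pitch) Rx(roll)).
In Python, from station import * gives the robot as it stands. Calls block until the motion is done:
- goto(position, orientation): joint-space move of the TCP to a pose.
- move_l(position, attitude=None, speed=150): straight line of the TCP; attitude=None keeps the orientation; speed is the mean speed in mm/s.
- move_j(angles): joint-space move.
- grip(opening, squeeze=None): finger opening in mm; squeeze is the grip in N (None keeps the last); returns when the fingers have stopped.
- wait(seconds).
- solve_ik(position, orientation): joint angles nearest the present ones, or None.
- get_obs(): the state.
- get_image(name): name is "scene" or "top"; returns the picture (384x512x3 uint8, red, green, blue); there is no depth.
- get_calibration(name): a dict with "fx", "fy", "cx", "cy" (pixels), "R" (3x3) and "t" (3): a world point X has camera coordinates R X + t. Camera axes: x right, y down, z forward; pixel columns grow to the right and rows downward; lengths in mm; the calibration is good to about 2 mm. A picture is of the moment at which its call begins. get_calibration takes no time and is no camera call.
A pose or a line that the arm cannot do raises Unreachable and nothing moves.
- sign_off(): hands the job in; it is judged then, once.
Trained networks look in the newest picture that a camera, given by its name, has taken for a name from the list of things; names that differ only in an ending like _2 or _b are one class to them, and where a whole thing is asked for, a point or a joint stands for the part that bears it (a point fixed in the world has none). Each returns a list of dicts, best first, with "score" (0 to 1); they miss things now and then, are a little off and sometimes report something else, mostly with a low value. They report only what shows in the picture. A call takes as long as a camera call. They do not tell look-alikes from the thing itself.
- spot_in(name, camera): "extent" ([centre column, centre row, width, height] in pixels, round what is visible of it).
- regions_of(name, camera): "region" (384x512 bool, what is visible of it) and "extent" ([centre column, centre row, width, height] in pixels, round what is visible of it).
The state is a dict: "t": time; "joint_pos": joint angles; "qvel": joint speeds; "effort": joint torques, N m; "tcp_pos": TCP position; "ee_rot": TCP orientation; "wrist_force": force on the tool from outside, world axes, zero at the start; "moment": the same for the moment, N m; "grip_width": finger opening in mm; "grip_force": force on a finger pad.
Only numpy, scipy, OpenCV 4.12 (cv2) and the standard library are available. Lean on these libraries where they do the work, as an engineer would, in place of code of your own. Each camera call takes 0.05 s, during which the arm holds its last target. There are 200 camera calls.

## Working session

There is one attempt and no reset: what is moved stays moved. The work goes in short steps, each a Python script; the robot and the scene stay as the last script left them, time stands still between calls to the robot, and variables do not carry over. Pictures are saved under pics/ and viewed, at most 10 in all, crops included, and the job is handed in when it is done.

```bash
mkdir -p pics; ls
python3 - <<'E'
from station import *
import cv2
for n in("scene","top"):
    im=get_image(n); cv2.imwrite(f"pics/{n}0.png",im[:,:,::-1])
    c=get_calibration(n); print(n,c)
    for k in("earth_block","stud_top","board_long","board_square","board_small","chip_long_top","chip_square_top","chip_small_top"):
        try: print(k,[(round(d["score"],2),[round(float(v),1) for v in d["extent"]]) for d in spot_in(k,n)])
        except Exception as e: print(k,e)
o=get_obs();print(o)
E
```

```text
pics
scene {'fx': 486.0777634042241, 'fy': 486.0777634042241, 'cx': 250.73900667383091, 'cy': 189.77269513082786, 'R': array([[ 0.65929404,  0.75175711, -0.01387847],
       [ 0.51510842, -0.46504433, -0.71999798],
       [-0.5477177 ,  0.46754146, -0.69383737]]), 't': array([-284.89049632, -205.61343593, 1603.8848995 ])}
earth_block [(0.75, [248.2, 199.3, 18.7, 13.0])]
stud_top []
board_long [(0.87, [290.1, 232.7, 40.5, 36.4]), (0.69, [356.6, 141.7, 22.3, 18.2])]
board_square [(0.7, [417.6, 196.3, 17.6, 48.3]), (0.65, [107.2, 205.8, 51.6, 37.1]), (0.55, [193.7, 247.8, 44.8, 30.7]), (0.16, [290.1, 227.7, 16.5, 11.3])]
board_small [(0.66, [272.9, 118.0, 34.4, 19.6]), (0.56, [321.0, 166.8, 40.3, 31.3]), (0.31, [357.9, 142.8, 20.9, 22.6])]
chip_long_top [(0.45, [321.9, 165.7, 42.0, 30.0]), (0.21, [416.1, 196.6, 15.4, 38.2])]
chip_square_top [(0.7, [188.9, 346.5, 57.9, 73.7]), (0.45, [193.1, 240.4, 12.7, 5.6]), (0.41, [194.8, 247.0, 44.8, 31.8])]
chip_small_top []
top {'fx': 378.9030028572646, 'fy': 378.9030028572646, 'cx': 249.92536494922976, 'cy': 191.34643144937272, 'R': array([[-0.00
[... 605 characters left out ...]
.2])]
chip_small_top []
{'t': 0.9, 'joint_pos': array([-8.29760571e+01,  1.24255017e+01,  9.24402793e+01, -4.12046763e-04,
        7.51319365e+01, -6.43036696e+00]), 'qvel': array([-0.09745782, -0.12465074,  0.0065985 , -0.03792722,  0.06074733,
       -0.05264902]), 'effort': array([ 1.31747485e-03, -3.96877992e+01, -3.04258204e+01,  5.15057036e-05,
        6.41809420e-04,  1.47518205e-05]), 'tcp_pos': array([ 145.42173105, -607.86706901,  231.32810256]), 'ee_rot': array([1.79997776e+02, 6.51385535e-04, 1.34544156e+01]), 'wrist_force': array([-0.42232753,  0.8110229 , -0.05271187]), 'moment': array([-0.03516794,  0.0031889 , -0.00895935]), 'grip_force': 0.0, 'grip_width': 85.51770216546352}
```

Run:
```python
import cv2
t=cv2.imread("pics/top0.png"); s=cv2.imread("pics/scene0.png")
cv2.imwrite("pics/topbig.png",cv2.resize(t[80:320,90:410],(800,600),interpolation=cv2.INTER_CUBIC))
cv2.imwrite("pics/scenebig.png",cv2.resize(s[90:390,60:460],(800,600),interpolation=cv2.INTER_CUBIC))
```

```text
(no output)
```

View pics/topbig.png

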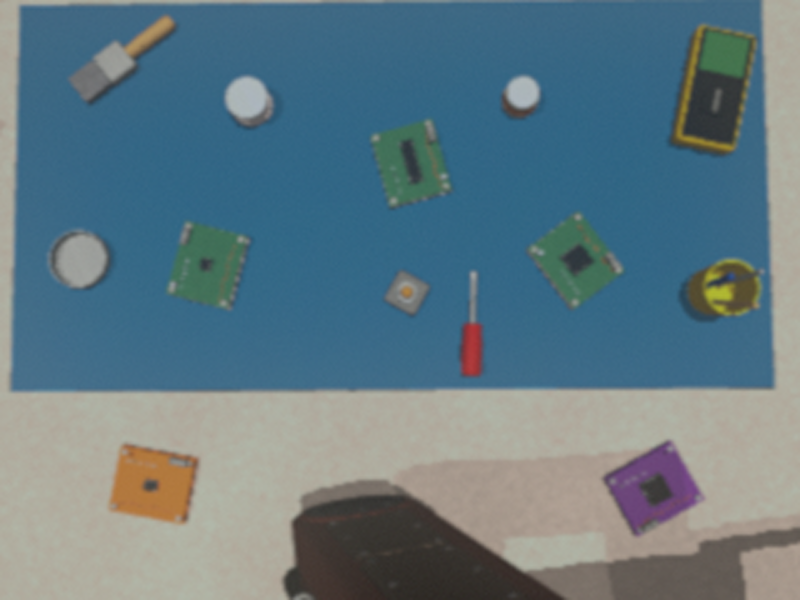

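View pics/scenebig.png

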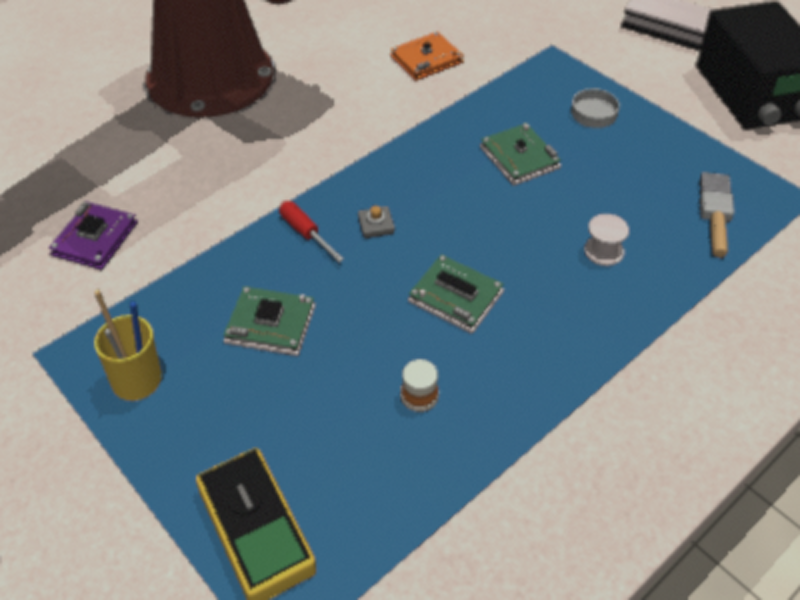

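The pictures show these candidates, as full-image pixels in the top view:
- **Long chip:** green board at (254,145). There is no look-alike.
- **Square chip:** green board at (321,184). The purple one at (352,276) is not meant.
- **Small chip:** green board at (172,186). The orange one at (150,274) is not meant.
- **Stud:** brass dot on the grey block at (253,197).

Next I'll measure the chip centroids in both views and check the choice in one crop.

```bash
cat > h.py <<'E'
import numpy as np, cv2
from station import *
def ray(cam,uv,z):
    c=get_calibration(cam); R=c["R"]
    d=R.T@np.array([(uv[0]-c["cx"])/c["fx"],(uv[1]-c["cy"])/c["fy"],1]); o=-R.T@c["t"]
    return (o+d*(z-o[2])/d[2])
def proj(cam,X):
    c=get_calibration(cam); p=c["R"]@X+c["t"]; return np.array([c["fx"]*p[0]/p[2]+c["cx"],c["fy"]*p[1]/p[2]+c["cy"]])
def blob(im,uv,stud=False,r=11):
    "weighted centroid of the dark (or brass) blob nearest uv"
    hsv=cv2.cvtColor(im,cv2.COLOR_RGB2HSV)
    m=((hsv[...,0]<25)&(hsv[...,1]>90)&(hsv[...,2]>90)) if stud else im.max(2)<75
    n,lab,st,ce=cv2.connectedComponentsWithStats(m.astype(np.uint8))
    k=[i for i in range(1,n) if np.linalg.norm(ce[i]-uv)<r and st[i,4]>=3]
    i=min(k,key=lambda i:np.linalg.norm(ce[i]-uv)-0.05*st[i,4]) if k else None
    return (ce[i],st[i]) if k else (None,None)
E
python3 - <<'E'
from h import *
I={n:cv2.imread(f"pics/{n}0.png")[:,:,::-1].copy() for n in("top","scene")}
P={"stud":((252.8,196.8),(248,195.5),37),"long":((254,144.8),(288.5,232),34),"square":((320.8,183.6),(194,245.5),34),"small":((172.4,185.6),(320.5,163),34)}
np.set_printoptions(precision=1,suppress=True)
tiles=[]
for k,(a,b,z) in P.items():
    for n,uv in(("top",a),("scene",b)):
        c,s=blob(I[n],np.array(uv),k=="stud")
        print(k,n,c,s, ray(n,c,z) if c is not None else ray(n,uv,z))
        u,v=(int(round(q)) for q in uv)
        t=cv2.resize(I[n][v-18:v+19,u-18:u+19],(200,200),interpolation=cv2.INTER_NEAREST)
        if c is not None: cv2.circle(t,tuple(int((c[j]-(u,v)[j]+18.5)*200/37) for j in(0,1)),2,(255,0,0),-1)
        tiles.append(t)
print("tin etc: cup",ray("top",(380,194),70),"jar",ray("top",(298.5,117.5),45),"reel",ray("top",(188.5,120),44))
cv2.imwrite("pics/crop1.png",np.vstack([np.hstack(tiles[0::2]),np.hstack(tiles[1::2])])[:,:,::-1])
E
```

```text
stud top [252.4 196.4] [251 195   4   4  13] [442.  -21.6  37. ]
stud scene [247.6 193.5] [246 191   5   6  21] [448.2 -24.7  37. ]
long top [254. 144.] [251 136   7  17  65] [605.1 -27.7  34. ]
long scene [288.  228.7] [278 223  20  13 126] [610.6 -30.4  34. ]
square top [320.6 183.2] [315 178  12  11  76] [ 481.5 -231.8   34. ]
square scene [193.7 241.8] [187 237  14  11 116] [ 485.5 -234.1   34. ]
small top [171.8 185.3] [171 184   3   4  10] [478.2 227.2  34. ]
small scene [319.7 160.6] [318 158   5   6  21] [483.3 223.7  34. ]
tin etc: cup [ 444.6 -400.7   70. ] jar [ 684.6 -165.6   45. ] reel [680.2 174.9  44. ]
```

View pics/crop1.png

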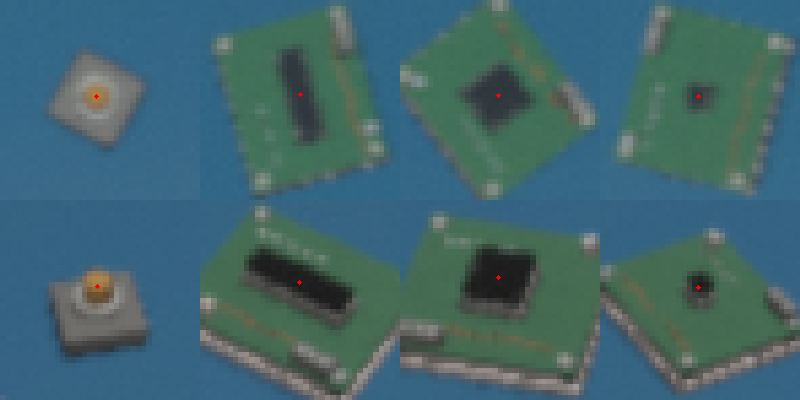

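The four choices are confirmed: three green boards and the brass stud, with centroids centred on the parts. The two views agree to about 5 mm; the scene blobs include the chips' side faces, so I trust the top view more. Next I'll close the gripper, approach the stud and check from close by.

```bash
cat >> h.py <<'E'
T={"stud":(443.5,-22.3),"long":(606.3,-28.4),"square":(482.6,-232.4),"small":(479.4,226.4)}
A=[180,0,90]
def fz(): return np.mean([get_obs()["wrist_force"][2] for _ in range(3)])
def press(xy,z0,zmin,fmax,step=1.0,speed=12):
    "step down from z0 until the force reaches fmax or the TCP zmin; then lift off to z=80"
    f0=fz(); log=[]; z=z0; move_l([*xy,z0],speed=120)
    while z>zmin:
        z-=step; move_l([*xy,z],speed=speed)
        o=get_obs(); f=o["wrist_force"][2]-f0; log.append((round(float(o["tcp_pos"][2]),1),round(float(f),1)))
        if f>=fmax: break
    wait(.2); o=get_obs(); log.append((round(float(o["tcp_pos"][2]),1),round(float(o["wrist_force"][2]-f0),1)))
    move_l([*xy,80],speed=100)
    print(log,"t",round(o["t"],1))
E
python3 - <<'E'
from h import *
grip(0); goto([*T["stud"],150],A); move_l([*T["stud"],60],speed=150)
o=get_obs(); print(o["t"],o["tcp_pos"],o["ee_rot"],o["joint_pos"],o["wrist_force"],o["grip_width"])
a=get_image("scene"); b=get_image("top")
cv2.imwrite("pics/near.png",np.hstack([cv2.resize(a[150:240,200:300],(400,360)),cv2.resize(b[150:240,200:300],(400,360))])[:,:,::-1])
print(proj("scene",o["tcp_pos"]))
E
```

```text
4.775 [444.20351396 -22.62129854  60.52274797] [1.79941295e+02 1.18506220e-02 8.99755959e+01] [-1.19706265e+01  3.64157236e+00  1.23119203e+02  6.96586363e-04
  5.31793374e+01 -1.19466457e+01] [ 0.22346017 -0.35962464  0.52065634] 0.08859331741976072
[247.0691495  186.10976275]
```

View pics/near.png

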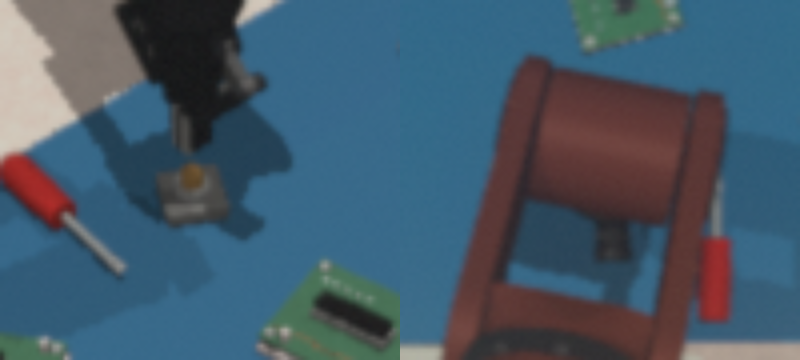

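The tip's lower end is at scene (248,187), where the calibration puts the TCP, and it is straight above the stud at (248,194). I'll press the stud, then the long chip.

Run:
```python
from h import *
press(T["stud"],41,33,3)
move_l([*T["long"],80],speed=200)
press(T["long"],38,21,10)
print(get_obs()["t"])
```

```text
[(40.6, 0.7), (39.1, 0.3), (37.9, -0.6), (37.0, 0.1), (36.0, 1.5), (35.1, 0.8), (34.1, 1.4), (33.0, 2.7), (33.1, 1.9)] t 7.4
[(38.0, -0.2), (36.2, -0.4), (34.9, -0.4), (33.8, 0.5), (32.9, -1.0), (32.1, 0.6), (31.3, 2.0), (30.2, 2.3), (29.1, 2.7), (28.0, 2.8), (27.0, 2.5), (26.1, 2.8), (25.3, 3.9), (24.5, 5.8), (23.8, 7.1), (23.0, 8.5), (22.3, 10.3), (22.3, 9.8)] t 13.9
14.6583
```

The stud gave about 3 mm. The long chip showed the 3 N sliding plateau and then the 2 N/mm mount slope up to 10 N, so it is home. Square and small chips next.

Run:
```python
from h import *
for k in("square","small"):
    move_l([*T[k],80],speed=250)
    press(T[k],38,21,10)
move_l([430,100,200],speed=200)
o=get_obs(); print(o["t"],o["tcp_pos"],o["joint_pos"])
```

```text
[(37.9, 0.2), (36.2, -0.4), (34.9, -0.5), (33.9, 0.3), (32.9, 0.1), (32.1, 0.6), (31.2, 2.5), (30.1, 1.7), (29.0, 2.0), (28.0, 2.3), (27.0, 2.5), (26.0, 3.5), (25.2, 4.6), (24.4, 6.5), (23.6, 8.4), (22.8, 10.2), (22.9, 9.5)] t 20.5
[(37.9, 0.5), (36.2, 0.9), (34.9, -0.8), (33.9, 0.3), (32.9, 0.2), (32.1, 2.2), (31.3, 2.7), (30.1, 3.4), (29.0, 3.1), (28.0, 2.7), (27.0, 2.3), (26.1, 3.5), (25.2, 5.6), (24.4, 6.3), (23.6, 8.1), (22.9, 9.7), (22.1, 11.7), (22.1, 10.9)] t 28.1
29.9333 [429.49828125 100.31399913 199.04146154] [ 3.99867357e+00 -9.02980980e+00  1.18041337e+02  2.37564775e-02
  7.10819201e+01  3.98435758e+00]
```

Both show the same force pattern. I'll take a final look before handing in.

Run:
```python
from h import *
a=get_image("scene"); b0=cv2.imread("pics/scene0.png")[:,:,::-1]
t=[]
for u,v in((288,230),(194,244),(320,162),(248,195)):
    t.append(np.vstack([cv2.resize(x[v-25:v+26,u-25:u+26],(200,200),interpolation=cv2.INTER_CUBIC) for x in(b0,a)]))
cv2.imwrite("pics/end.png",np.hstack(t)[:,:,::-1])
```

```text
(no output)
```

View pics/end.png

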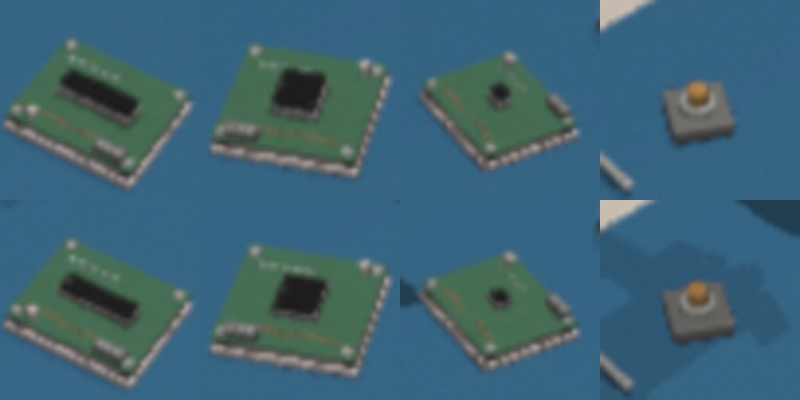

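The lower row (after) shows all three chips sitting lower than in the upper row (before). The boards have not moved, and the stud has sprung back.

```bash
python3 -c "
from station import *
print(sign_off())"
```

```text
the job is handed in; nothing more can be done
None
```

I pressed the stud about 3 mm, then pressed the long, square and small chips home in that order, at no more than about 12 N, and handed the job in at about 30 s with the boards unmoved and the arm clear.

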